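Raise the telescoping pointer of the marking gauge to its second stop

TASK

A height-marking gauge stands on the saw table, and its pointer is needed at the top line of the clear panel, next to the red stop, while a colleague marks the spot. First, with the telescope still closed, slide the black carriage along the rail until it rests against the red stop; then squeeze the yellow button in the grip, pull the telescoping sleeve straight up past its first stop to its second stop, and finish while still holding it up there, fully extended, button squeezed, the carriage still against the red stop. Leave the other things on the table where they are.

Things in the scene. Friction and masses are not known exactly. Their poses are not given: they have to be found in the camera images.
- gauge: height-marking gauge, fixed: plywood base 150x350x12, aluminium rail (44 wide, 330 long, top at z 22), clear upright panel (344 wide, 6 thick, near face 92 beyond the rail's middle line, top at z 125) with lines at pointer heights 34 (dark, closed), 74 (blue, first stop), 114 (red, second stop). Origin: at table height under mid-rail; y along the rail, x from rail to panel, away from the robot
- carriage (a joint): position of the black carriage along the gauge's y axis, m, 0 at mid-rail. It slides with 2.5 N of friction, stays where it is left, and stops dead against either clamp-on stop. It can be pushed, or dragged by the telescope standing on it.
- carriage_mid (a point): centre of the black carriage block, 58 across the rail, 66 along the rail, 18 tall, at z 31.5. A steel post stands on it, and on the post rides the telescope sleeve.
- sleeve (a joint): how far the telescope sleeve is pulled up, m: 0 closed, 0.04 first stop, 0.08 second stop (upper end of its travel). It weighs 0.2 to 0.45 kg and sinks back when let go. With the button out it is locked at 0 (and caught again at 0.04 if the button is let out on the way); it moves freely only while the button is pressed.
- grip (a point): centre of the grey grip block atop the sleeve: 34 along the gauge's x, 32 along its y, 50 tall (25 above and below this point); 140 above the table when closed. Below it the sleeve is an aluminium tube of diameter 25. Nothing is above it. Its axes are the gauge's.
- button_face (a point): middle of the outer face of the yellow push button, 20 wide, 36 tall, on the near (-x of the gauge) face of the grip block at the height of its centre, standing 8 out, so that block and button measure 42 across. Squeezing block and button between the fingers (closing along the gauge's x axis) pushes it in.
- button (a joint): how far the button is pressed in, m: 0 out, 0.006 fully in; a spring pushes it out with 5 to 8 N. From 0.005 on the telescope is unlocked.
- pointer_tip (a point): orange tip of the thin pointer that the sleeve carries, reaching from the sleeve's foot to the clear panel; 34 above the table when closed.
- red_stop: red clamp-on stop on the rail, fixed: 62 across the rail, 24 along it, top at z 48. Origin: at table height under its centre, on the rail's middle line. It may be at either end of the rail. The carriage rests against it when their centres are 45 apart along the rail.
- grey_stop: grey clamp-on stop, the same shape, fixed at the other end of the rail; of no use in this job.
- glue_bottle: bystander: yellow glue bottle with orange tip, diameter 59, 166 tall, standing at the back (mm); origin at the centre of its underside
- tape_measure: bystander: yellow tape measure, 36x89x71, at the back (mm); origin at the centre of its underside
- screw_jar: bystander: glass jar of screws with a lid, diameter 79, 110 tall, at the back (mm); origin at the centre of its underside
- mug: bystander: white mug, 81x112x94, by the fence at the back left (mm); origin at the centre of its underside
- marker: bystander: black marker, 146 long, 18 thick, lying by the fence (mm); origin at the centre of its underside
- pencil: bystander: flat red carpenter pencil, 166 long, 8x14 in section, lying by the fence (mm); origin at the centre of its underside
- offcut_3: bystander: hardwood offcut, 40x60x40, at the front edge (mm); origin at the centre of its underside

How it is judged:
On the way, in this order (a step that is already met when the one before it is completed fails the run):
1. the carriage rests against the red stop with the telescope still closed (horizontal distance between carriage_mid and red_stop below 0.053 m and value of joint sleeve below 0.012 m), for 0.2 s.
2. with the button pressed by the fingers, the sleeve is pulled up past the first stop (value of joint sleeve above 0.05 m and value of joint button above 0.0035 m and contact force between the fingers and sleeve above 2 N), for 0.05 s.
At the end, for the whole second after the job is handed in: The fingers still hold the sleeve's grip (contact over 4 N) with the button pressed in (over 3.5 mm), so that only the hand carries it; the sleeve stands still, pulled out more than 75 mm of its 80 mm; the carriage is within 8 mm of touching the red stop (horizontal distance between carriage_mid and red_stop below 0.053 m and value of joint sleeve above 0.075 m and value of joint button above 0.0035 m and contact force between the fingers and sleeve above 4 N and linear speed of sleeve below 0.02 m/s); the arm keeps its last pose, push and grip.
It fails at once if a bystander is shifted by more than 30 mm (distance of any of glue_bottle, tape_measure, screw_jar, mug, marker, pencil, offcut_3 from where it was at the start of the episode above 0.03 m).
It also fails if it takes over 32 s, if anything falls off the work surface, if the arm or the gripper's body presses on something with over 40 N, if the wrist force passes 120 N, or if a joint passes its speed limit or range.

ROBOT

A 7-joint arm with a two-finger parallel gripper is mounted at the origin on a cart in front of the work surface, level with it; the furniture and walls round the work are solid. World frame = base frame: x ahead of the robot, y to its left, z up, the work surface at z = 0. Lengths are in m, angles in rad, forces in N, time in s.
With the tool pointing down it reaches from about 0.4 to 0.875 m from the base axis. Payload 19.3 kg.
Tool frame: the origin (TCP) lies midway between the tips of the shut fingers; the grasp point (between the pads) lies pinch_z behind it (pinch_z is the distance from the TCP to the grasp point, in m); z points along the fingers, y is the line along which they close (so a half turn about z gives the same grasp; the last joint's range is limited). The gripper opens to 85 mm and grips with 20 to 120 N. Pads are 22 mm wide; open, the fingers measure 114 mm over their backs; the gripper's body (76 mm by 85 mm) begins 54 mm behind the grasp point. The pads swing forward as they close: fully open they stand 13 mm farther back than shut.
Start: joints at [1.097, 0.521, -0.036, 1.599, 0.021, 1.021, -0.113], TCP at [0.246, -0.575, 0.231] pointing down, gripper open.
Joint ranges: [-2.91, 2.91], [-0.3, 2.13], [-1.5, 1.42], [0.17, 2.43], [-1.26, 4.41], [0.16, 1.93], [-2.52, 2.52]. Speed limits (rad/s): [1.89, 1.89, 2.39, 2.39, 3.01, 3.01, 3.01].

INTERFACE

Orientations are given as a unit quaternion [w, x, y, z].
In Python, from rig import * gives the robot as it stands.
- The arm moves only by the tool apply_moves, never from a script. Its argument "series" is a list of rows, each an object of numbers: "ax", "ay", "az": the turn, a rotation vector about the world's x, y, z each as a share of 180 degrees, from -1 to 1; "dx", "dy", "dz": the shift along the world's x, y, z each as a share of 0.25 m, from -1 to 1; "claw": the opening, from -1 (shut) to 1 (fully open). In form: [{"ax": .., "ay": .., "az": .., "dx": .., "dy": .., "dz": .., "claw": ..}, ...]. A call has 1 to 12 rows; each row is the pose to reach, as a shift and turn from the pose commanded when the call began, turning the shorter way round; what a row does not reach only later rows make up. A row lasts 1/8 s, in which the tool goes at most 62.5 mm and 10.7 degrees, less where a joint would pass 70% of its speed; a pose out of reach is approached as far as the arm can. A call with a number of a shift or a turn outside -1 to 1 is refused whole. A call with a gripper value outside its range is refused whole. The fingers move at their own pace and stop on an object; "newtons" is the grip in N (left out, the last holds). Time passes only in rows, so rows that repeat a pose let the fingers close. It gives the time, the measured TCP pose, the force, the opening and the grip force at its end, in the units of the state.
- get_state(): the state, without advancing time (a new reading comes with each control period).
- camera(name): name is "scene" or "top" or "wrist"; returns (picture, depth): 480x640x3 uint8, red, green, blue; 480x640 float32, m along the optical axis (not along the pixel's ray), 0 where there is no reading.
- camera_params(name): a dict with "fx", "fy", "cx", "cy" (pixels), "R" (3x3) and "t" (3): a world point X has camera coordinates R X + t. Camera axes: x right, y down, z forward; pixel columns grow to the right and rows downward; lengths in m; the calibration is good to about 2 mm. A picture is of the moment at which its call begins: read the wrist's pose just before it. camera_params takes no time and is no camera call; for the wrist camera it gives the pose at the moment of the call.
- job_done(): hands the job in; it is judged then, once.
The state is a dict: "time": time; "qpos": joint angles; "qvel": joint speeds; "effort": joint torques, N m; "tcp_pos": TCP position; "tool_rot": TCP orientation; "contact_force": force on the tool from outside, world axes, zero at the start; "wrist_torque": the same for the moment, N m; "width": opening from 0.0 (shut) to 1.0 (fully open); "grasp_force": force on a finger pad.
Only numpy, scipy, OpenCV 4.12 (cv2) and the standard library are available. Lean on these libraries where they do the work, as an engineer would, in place of code of your own. Each camera call takes 0.05 s, during which the arm holds its last target. There are 200 camera calls.

## Working session

There is one attempt and no reset: what is moved stays moved. The work goes in short steps, Python scripts to look and compute and a tool call to move; the robot and the scene stay as the last step left them, time stands still between calls to the robot, and variables do not carry over. Pictures are saved under pics/ and viewed, at most 10 in all, crops included, and the job is handed in when it is done.

Besides the shell and the picture viewer there is one more tool, called after "Emit:" in YAML: its name, and indented under it one key for each argument. apply_moves: Moves the arm, as the interface text tells. Shift numbers are shares of 0.25 m and turn numbers shares of 180 degrees, none past 1 either way. Its arguments: {"type":"object","properties":{"series":{"type":"array"},"newtons":{"type":"number"}},"required":["series"]}

```bash
mkdir -p pics; ls; python3 - <<'E'
from rig import *
import cv2,numpy as np
s=get_state();print(s)
for n in("scene","top"):
    p,d=camera(n);cv2.imwrite(f"pics/{n}0.png",p[:,:,::-1]);np.savez(f"{n}0.npz",p=p,d=d,**camera_params(n))
E
```

```text
pics
{'time': 0.0, 'qpos': array([ 1.09677883,  0.522016  , -0.03632983,  1.600007  ,  0.02118691,
        1.02110047, -0.11274925]), 'qvel': array([ 0.00014305, -0.00086788,  0.00054502, -0.00030671,  0.00070225,
        0.00225021, -0.00129458]), 'effort': array([ 3.17082944e-03, -9.27114415e+01,  1.98156394e+00, -3.69931233e+01,
        1.80229062e-02,  8.19846347e-03,  6.10249140e-05]), 'tcp_pos': array([ 0.24541858, -0.57442889,  0.23072483]), 'tool_rot': array([-5.53486724e-04,  9.79681810e-01,  2.00557278e-01, -1.48906289e-04]), 'contact_force': array([ 0.93220543, -0.44818967,  0.36758762]), 'wrist_torque': array([0.01146234, 0.02011215, 0.00473819]), 'grasp_force': 0.0, 'width': 1.0026830865779266}
```

View pics/scene0.png

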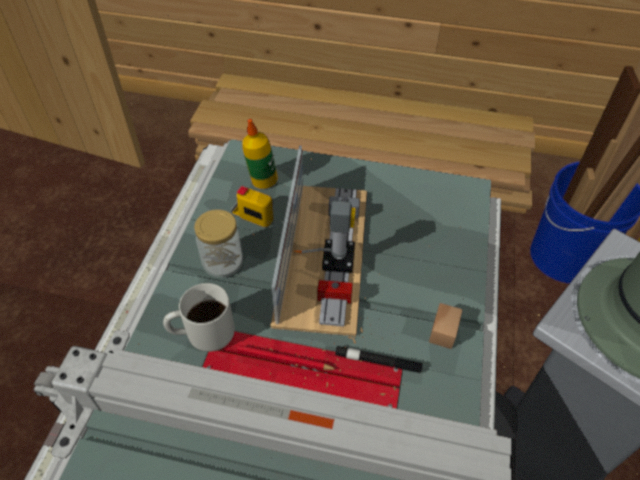

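View pics/top0.png

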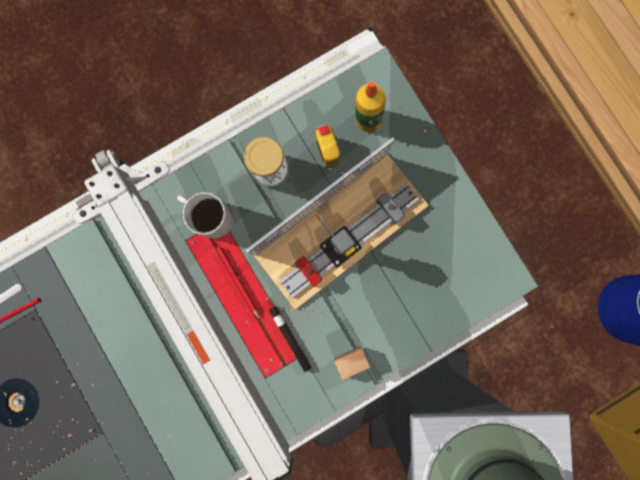

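The scene view shows the red stop at the fence end of the rail, around (335,290). The carriage is beside it at (338,255), and the marker and offcut are on the robot side. Next I'll take the measurements.

```bash
cat > h.py <<'E'
import numpy as np,cv2
def load(n):
    z=np.load(n+".npz");return {k:z[k] for k in z}
def cloud(c):
    d=c['d'];v,u=np.mgrid[:480,:640]
    P=np.stack([(u-c['cx'])/c['fx']*d,(v-c['cy'])/c['fy']*d,d],-1)
    return (P-c['t'])@c['R']
def ray(c,u,v,z):
    D=np.array([(u-c['cx'])/c['fx'],(v-c['cy'])/c['fy'],1])@c['R'];O=-c['R'].T@c['t']
    return O+D*(z-O[2])/D[2]
E
python3 - <<'E'
from h import *
for n in("top0","scene0"):
    c=load(n);W=cloud(c);hsv=cv2.cvtColor(c['p'],cv2.COLOR_RGB2HSV);ok=c['d']>0
    print(n,"cam",-c['R'].T@c['t'],c['fx'])
    red=((hsv[...,0]<6)|(hsv[...,0]>174))&(hsv[...,1]>150)&ok&(W[...,2]>.03)&(W[...,2]<.06)
    yel=(abs(hsv[...,0].astype(int)-25)<6)&(hsv[...,1]>150)&ok
    for nm,m in(("red",red),("yel",yel&(W[...,2]>.05)),("high",ok&(W[...,2]>.1)&(W[...,2]<.2))):
        k,l,st,ce=cv2.connectedComponentsWithStats(m.astype(np.uint8))
        for i in range(1,k):
            if st[i,4]>15:
                q=W[l==i];print(nm,st[i],np.median(q,0).round(3),q.min(0).round(3),q.max(0).round(3))
c=load("top0");a=cv2.resize(c['p'][130:310,230:450,::-1],None,fx=3,fy=3,interpolation=2)
s=load("scene0");b=cv2.resize(s['p'][140:340,260:390,::-1],None,fx=2.7,fy=2.7,interpolation=2)
cv2.imwrite("pics/crop_top.png",a);cv2.imwrite("pics/crop_sc.png",b)
E
```

```text
top0 cam [0.42793123 0.33100238 0.99232532] 477.5703641820321
red [296 257  26  29 302] [0.448 0.365 0.048] [0.421 0.34  0.043] [0.477 0.388 0.052]
yel [356  85  29  32 596] [0.761 0.242 0.116] [0.744 0.214 0.087] [0.797 0.266 0.13 ]
yel [316 128  24  35 483] [0.693 0.32  0.065] [0.665 0.299 0.05 ] [0.73  0.344 0.071]
yel [345 247  10  10  50] [0.48  0.288 0.156] [0.472 0.28  0.135] [0.487 0.296 0.16 ]
high [356  82  30  33 727] [0.766 0.241 0.119] [0.745 0.21  0.1  ] [0.799 0.266 0.169]
high [ 244  137   40   40 1214] [0.664 0.444 0.11 ] [0.628 0.407 0.1  ] [0.703 0.48  0.116]
high [245 138 150 116 942] [0.584 0.34  0.123] [0.483 0.198 0.1  ] [0.69  0.476 0.129]
high [331 230  24  27 432] [0.494 0.299 0.164] [0.472 0.28  0.122] [0.516 0.32  0.168]
high [485 470  57  10 392] [0.082 0.009 0.118] [ 0.067 -0.049  0.1  ] [0.085 0.051 0.145]
scene0 cam [0.07379544 0.81284368 0.87031251] 569.9888777306812
red [318 280  34  20 505] [0.442 0.368 0.047] [0.416 0.339 0.03 ] [0.475 0.391 0.051]
yel [242 132  29  28 608] [0.761 0.251 0.114] [0.742 0.216 0.085] [0.797 0.27  0.136]
yel [237 189  35  23 512] [0.69  0.324 0.064] [0.661 0.299 0.05 ] [0.727 0.344 0.069]
yel [350 208   6  20  83] [0.473 0.292 0.152] [0.469 0.278 0.127] [0.483 0.298 0.161]
high [242 119  29  37 633] [0.767 0.249 0.118] [0.743 0.216 0.1  ] [0.797 0.269 0.167]
high [272 146  31 151 826] [0.564 0.363 0.124] [0.479 0.196 0.1  ] [0.688 0.475 0.128]
high [330 201  26  37 770] [0.487 0.305 0.153] [0.469 0.278 0.1  ] [0.516 0.321 0.168]
high [ 195  210   42   35 1151] [0.659 0.445 0.11 ] [0.624 0.405 0.1  ] [0.7   0.48  0.114]
high [629 252  11  46 322] [0.067 0.047 0.116] [0.043 0.002 0.1  ] [0.081 0.071 0.139]
```

View pics/crop_top.png

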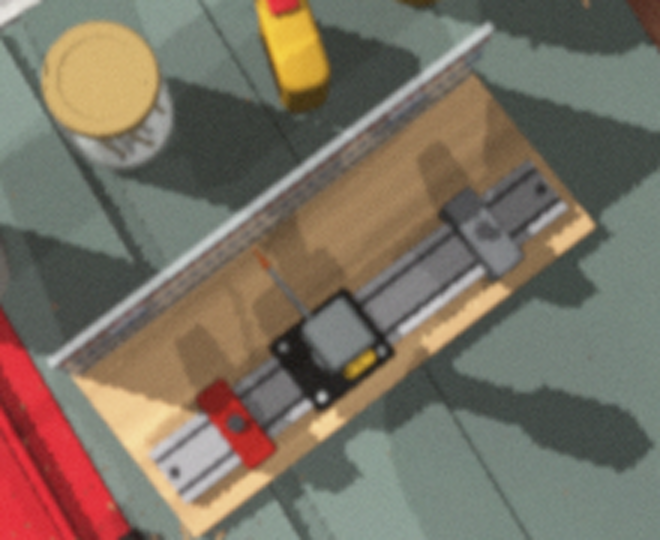

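View pics/crop_sc.png

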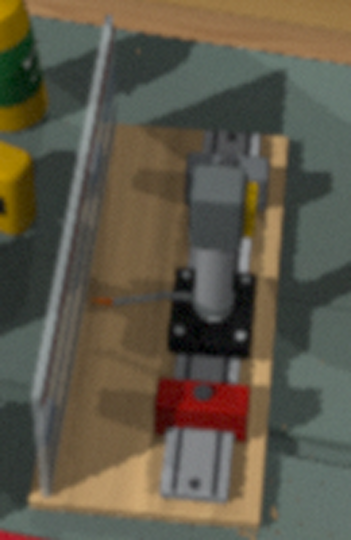

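The top crop confirms the layout: red stop (235,425), carriage with grip on top (340,340), and button on the near side at (360,362). The scene crop agrees. Next I'll work out the exact pose and the move target.

```bash
python3 - <<'E'
from h import *
import rig
print([k for k in dir(rig) if not k.startswith('_')], getattr(rig,'pinch_z',None))
from scipy.spatial.transform import Rotation as R
for n in("top0","scene0"):
    c=load(n);W=cloud(c);hsv=cv2.cvtColor(c['p'],cv2.COLOR_RGB2HSV);ok=c['d']>0
    m=ok&(W[...,2]>.1)&(W[...,2]<.2)
    k,l,st,ce=cv2.connectedComponentsWithStats(m.astype(np.uint8))
    best={}
    for i in range(1,k):
        q=W[l==i];md=np.median(q,0)
        if st[i,4]<15: continue
        if 1.4*.28<np.ptp(q[:,1])+.15 and np.ptp(q[:,0])>.15:   # panel
            t=q[q[:,2]>.118]; vx,vy,x0,y0=cv2.fitLine(t[:,:2].astype(np.float32),cv2.DIST_HUBER,0,.01,.01).ravel()
            yaw=np.arctan2(vy,vx)-np.pi/2; yaw=(yaw+np.pi/2)%np.pi-np.pi/2
            print(n,"panel yaw deg",np.degrees(yaw),"pt",x0,y0); best['p']=np.array([x0,y0])
        if abs(md[0]-.49)<.02 and abs(md[1]-.3)<.02: g=q
    gx=np.array([np.cos(yaw),np.sin(yaw)]);gy=np.array([-gx[1],gx[0]])
    t=g[g[:,2]>.155]; print("grip top z",np.median(t[t[:,2]>.16][:,2]),"mean",t[:,:2].mean(0))
    a=t[:,:2]@gx;b=t[:,:2]@gy;print("grip gx range",np.percentile(a,[1,99]),"gy",np.percentile(b,[1,99]))
    red=((hsv[...,0]<6)|(hsv[...,0]>174))&(hsv[...,1]>150)&ok&(W[...,2]>.043)&(W[...,2]<.06)
    r=W[red][:,:2];print("red gx",np.percentile(r@gx,[1,99]),"gy",np.percentile(r@gy,[1,99]))
    print("panel gx",best['p']@gx)
    blk=(hsv[...,2]<60)&ok&(W[...,2]>.033)&(W[...,2]<.048)&(np.linalg.norm(W[...,:2]-[.49,.30],axis=-1)<.06)
    r=W[blk][:,:2]
    if len(r):print("carr gx",np.percentile(r@gx,[1,99]),"gy",np.percentile(r@gy,[1,99]),blk.sum())
q=rig.get_state()['tool_rot'];M=R.from_quat(np.r_[q[1:],q[0]]).as_matrix();print("tool y yaw",np.degrees(np.arctan2(M[1,1],M[0,1])),M.round(3))
E
```

```text
['MotionError', 'camera', 'camera_params', 'get_state', 'job_done', 'pinch_z'] 0.0187
top0 panel yaw deg 36.675797 pt 0.5855576 0.33884066
grip top z 0.16405268106723064 mean [0.49472276 0.2985943 ]
grip gx range [0.55394818 0.59405989] gy [-0.07165979 -0.0406789 ]
red gx [0.54866607 0.60657028] gy [0.01361203 0.03490779]
panel gx 0.6720185
carr gx [0.55095564 0.60518236] gy [-0.08831294 -0.02443496] 359
scene0 panel yaw deg 36.661373 pt 0.57215023 0.35196492
grip top z 0.1645396967917533 mean [0.49036913 0.29969311]
grip gx range [0.55054558 0.59082809] gy [-0.07116632 -0.03914399]
red gx [0.54606868 0.80570252] gy [0.01427869 0.1134534 ]
panel gx 0.66911936
carr gx [0.54751193 0.60295301] gy [-0.08561712 -0.0217867 ] 596
tool y yaw -66.86696186335249 [[ 0.92   0.393 -0.   ]
 [ 0.393 -0.92   0.001]
 [-0.    -0.001 -1.   ]]
```

Emit:
apply_moves:
  series:
    - {"ax": 0,"ay": 0,"az": 0.2,"dx": 0.6,"dy": 1,"dz": 0.2,"claw": 1}
    - {"ax": 0,"ay": 0,"az": 0.2,"dx": 0.6,"dy": 1,"dz": 0.2,"claw": 1}
    - {"ax": 0,"ay": 0,"az": 0.2,"dx": 0.6,"dy": 1,"dz": 0.2,"claw": 1}
    - {"ax": 0,"ay": 0,"az": 0.2,"dx": 0.6,"dy": 1,"dz": 0.2,"claw": 1}
    - {"ax": 0,"ay": 0,"az": 0.2,"dx": 0.6,"dy": 1,"dz": 0.2,"claw": 1}
    - {"ax": 0,"ay": 0,"az": 0.2,"dx": 0.6,"dy": 1,"dz": 0.2,"claw": 1}
  newtons: 40

```text
time: 0.85
tcp_pos: [0.3974, -0.322, 0.2819]
tool_rot: [0.0, 0.869, 0.496, 0.001]
contact_force: [-0.7, -1.2, -0.1]
width: 1.002
grasp_force: 0.0
```

Emit:
apply_moves:
  series:
    - {"ax": 0,"ay": 0,"az": 0.2,"dx": 0.2,"dy": 1,"dz": 0,"claw": 1}
    - {"ax": 0,"ay": 0,"az": 0.2,"dx": 0.2,"dy": 1,"dz": 0,"claw": 1}
    - {"ax": 0,"ay": 0,"az": 0.2,"dx": 0.2,"dy": 1,"dz": 0,"claw": 1}
    - {"ax": 0,"ay": 0,"az": 0.2,"dx": 0.2,"dy": 1,"dz": 0,"claw": 1}
    - {"ax": 0,"ay": 0,"az": 0.2,"dx": 0.2,"dy": 1,"dz": 0,"claw": 1}
    - {"ax": 0,"ay": 0,"az": 0.2,"dx": 0.2,"dy": 1,"dz": 0,"claw": 1}

```text
time: 1.6
tcp_pos: [0.4454, -0.0755, 0.281]
tool_rot: [-0.0, 0.675, 0.738, -0.0]
contact_force: [0.6, 0.0, 0.6]
width: 1.003
grasp_force: 0.0
```

Emit:
apply_moves:
  series:
    - {"ax": 0,"ay": 0,"az": 0.175,"dx": 0,"dy": 1,"dz": 0,"claw": 1}
    - {"ax": 0,"ay": 0,"az": 0.175,"dx": 0,"dy": 1,"dz": 0,"claw": 1}
    - {"ax": 0,"ay": 0,"az": 0.175,"dx": 0,"dy": 1,"dz": 0,"claw": 1}
    - {"ax": 0,"ay": 0,"az": 0.175,"dx": 0,"dy": 1,"dz": 0,"claw": 1}
    - {"ax": 0,"ay": 0,"az": 0.175,"dx": 0,"dy": 1,"dz": 0,"claw": 1}
    - {"ax": 0,"ay": 0,"az": 0.175,"dx": 0,"dy": 1,"dz": 0,"claw": 1}

```text
time: 2.35
tcp_pos: [0.446, 0.1736, 0.2808]
tool_rot: [-0.0, 0.45, 0.893, -0.001]
contact_force: [0.5, -0.2, -0.3]
width: 1.002
grasp_force: 0.0
```

Emit:
apply_moves:
  series:
    - {"dx": 0.195,"dy": 0.5,"dz": -0.1,"ax": 0,"ay": 0,"az": 0,"claw": 1}
    - {"dx": 0.195,"dy": 0.5,"dz": -0.1,"ax": 0,"ay": 0,"az": 0,"claw": 1}
    - {"dx": 0.195,"dy": 0.5,"dz": -0.1,"ax": 0,"ay": 0,"az": 0,"claw": 1}
    - {"dx": 0.195,"dy": 0.5,"dz": -0.1,"ax": 0,"ay": 0,"az": 0,"claw": 1}

```text
time: 2.85
tcp_pos: [0.4949, 0.2987, 0.2557]
tool_rot: [-0.0, 0.45, 0.893, -0.001]
contact_force: [-0.9, -1.3, -0.8]
width: 1.001
grasp_force: 0.0
```

```bash
python3 - <<'E'
from rig import *
from h import *
s=get_state();cp=camera_params("wrist");p,d=camera("wrist");cv2.imwrite("pics/w1.png",p[:,:,::-1])
c=dict(p=p,d=d,**cp);np.savez("w1.npz",**c);W=cloud(c)
print(s['tcp_pos'],s['qpos'].round(2),"cam",-cp['R'].T@cp['t'])
y=np.radians(36.67);gx=np.array([np.cos(y),np.sin(y)]);gy=np.array([-gx[1],gx[0]])
T=s['tcp_pos'][:2];print("tcp g",T@gx,T@gy)
A=W[...,:2]@gx;B=W[...,:2]@gy
m=(d>0)&(W[...,2]>.15)&(W[...,2]<.18)&(abs(A-.575)<.05)&(abs(B+.055)<.05)
print(m.sum(),np.percentile(A[m],[1,99]),np.percentile(B[m],[1,99]),np.median(W[m],0)) if m.any() else print("no")
E
```

```text
[0.49486582 0.29866096 0.25569803] [-0.14  0.51 -0.73  1.67  0.37  1.11 -0.33] cam [0.45364156 0.3544237  0.39851361]
tcp g 0.5752880490451693 -0.055983964431514543
3700 [0.55283718 0.59311289] [-0.07222068 -0.04164439] [0.49388393 0.29840264 0.16482059]
```

View pics/w1.png

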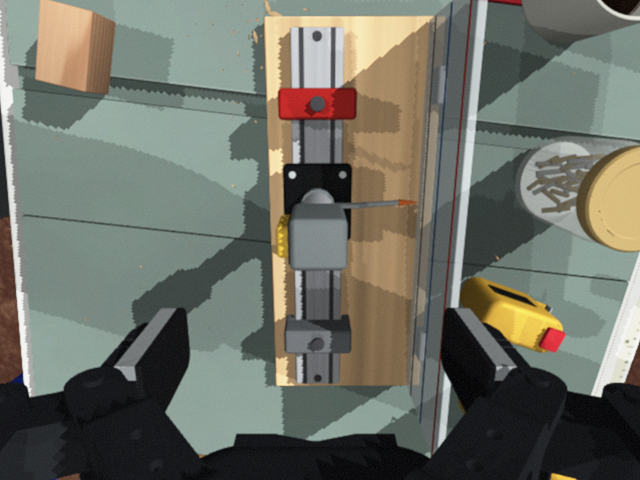

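The wrist view shows the grip (318,237) centred between the fingers, the button on its left at (282,237), and the red stop at (317,103). The path down is clear, so I'll descend and squeeze.

Emit:
apply_moves:
  series:
    - {"dx": 0,"dy": 0,"dz": -0.2,"ax": 0,"ay": 0,"az": 0,"claw": 1}
    - {"dx": 0,"dy": 0,"dz": -0.4,"ax": 0,"ay": 0,"az": 0,"claw": 1}
    - {"dx": 0,"dy": 0,"dz": -0.56,"ax": 0,"ay": 0,"az": 0,"claw": 1}
    - {"dx": 0,"dy": 0,"dz": -0.56,"ax": 0,"ay": 0,"az": 0,"claw": 1}

```text
time: 3.4
tcp_pos: [0.4938, 0.2974, 0.115]
tool_rot: [-0.001, 0.45, 0.893, -0.002]
contact_force: [0.4, -0.7, 1.0]
width: 1.0
grasp_force: 0.0
```

Emit:
apply_moves:
  series:
    - {"dx": 0,"dy": 0,"dz": 0,"ax": 0,"ay": 0,"az": 0,"claw": -1}
    - {"dx": 0,"dy": 0,"dz": 0,"ax": 0,"ay": 0,"az": 0,"claw": -1}
    - {"dx": 0,"dy": 0,"dz": 0,"ax": 0,"ay": 0,"az": 0,"claw": -1}
    - {"dx": 0,"dy": 0,"dz": 0,"ax": 0,"ay": 0,"az": 0,"claw": -1}
    - {"dx": 0,"dy": 0,"dz": 0,"ax": 0,"ay": 0,"az": 0,"claw": -1}
    - {"dx": 0,"dy": 0,"dz": 0,"ax": 0,"ay": 0,"az": 0,"claw": -1}
    - {"dx": 0,"dy": 0,"dz": 0,"ax": 0,"ay": 0,"az": 0,"claw": -1}
    - {"dx": 0,"dy": 0,"dz": 0,"ax": 0,"ay": 0,"az": 0,"claw": -1}

```text
time: 4.4
tcp_pos: [0.4953, 0.3006, 0.1179]
tool_rot: [0.001, 0.449, 0.893, 0.001]
contact_force: [2.6, 0.4, 12.0]
width: 0.395
grasp_force: 41.1
```

Emit:
apply_moves:
  series:
    - {"dx": -0.02,"dy": 0.027,"dz": 0,"ax": 0,"ay": 0,"az": 0,"claw": -1}
    - {"dx": -0.04,"dy": 0.054,"dz": 0,"ax": 0,"ay": 0,"az": 0,"claw": -1}
    - {"dx": -0.06,"dy": 0.08,"dz": 0,"ax": 0,"ay": 0,"az": 0,"claw": -1}
    - {"dx": -0.075,"dy": 0.1,"dz": 0,"ax": 0,"ay": 0,"az": 0,"claw": -1}
    - {"dx": -0.085,"dy": 0.114,"dz": 0,"ax": 0,"ay": 0,"az": 0,"claw": -1}
    - {"dx": -0.085,"dy": 0.114,"dz": 0,"ax": 0,"ay": 0,"az": 0,"claw": -1}
    - {"dx": -0.085,"dy": 0.114,"dz": 0,"ax": 0,"ay": 0,"az": 0,"claw": -1}

```text
time: 5.28
tcp_pos: [0.4737, 0.3295, 0.1179]
tool_rot: [0.001, 0.449, 0.893, 0.001]
contact_force: [1.2, 1.3, 13.4]
width: 0.395
grasp_force: 41.1
```

```bash
cat > look.py <<'E'
import sys
from rig import *
from h import *
y=np.radians(36.67);gx=np.array([np.cos(y),np.sin(y)]);gy=np.array([-gx[1],gx[0]])
n=sys.argv[1]
s=get_state();print(s['time'],s['tcp_pos'],s['contact_force'].round(1),s['wrist_torque'].round(2),s['width'],s['grasp_force'],"tcp g",s['tcp_pos'][:2]@gx,s['tcp_pos'][:2]@gy)
ims=[]
for cam in("wrist","scene"):
    cp=camera_params(cam);p,d=camera(cam);c=dict(p=p,d=d,**cp);W=cloud(c)
    hsv=cv2.cvtColor(p,cv2.COLOR_RGB2HSV)
    A=W[...,:2]@gx;B=W[...,:2]@gy;Z=W[...,2];near=(d>0)&(A>.53)&(A<.68)&(B>-.12)&(B<.06)
    org=near&(A>.6)&(Z>.02)&(hsv[...,0]>3)&(hsv[...,0]<14)&(hsv[...,1]>190)&(hsv[...,2]>120)
    blk=near&(abs(A-.576)<.03)&(Z>.036)&(Z<.046)&(hsv[...,2]<60)
    for nm,m in(("tip",org),("carr",blk)):
        if m.sum()>4:print(cam,nm,m.sum(),"gx",np.percentile(A[m],[2,50,98]).round(4),"gy",np.percentile(B[m],[2,50,98]).round(4),"z",np.percentile(Z[m],[2,50,98]).round(4))
    ims.append(p[...,::-1] if cam=="wrist" else cv2.resize(p[130:350,240:400,::-1],(349,480),interpolation=2))
cv2.imwrite(f"pics/{n}.png",cv2.resize(np.hstack(ims),(790,383),interpolation=cv2.INTER_AREA))
E
python3 look.py a1
```

```text
5.275 [0.47369093 0.32953405 0.11791918] [ 1.2  1.3 13.4] [-0.67  1.   -0.02] 0.39493901510114293 41.13121524453163 tcp g 0.5767414919217467 -0.01857526044125557
wrist tip 116 gx [0.6476 0.6521 0.6612] gy [-0.0225 -0.0207 -0.019 ] z [0.0338 0.036  0.0378]
wrist carr 6131 gx [0.5493 0.5754 0.6046] gy [-0.0368 -0.0059  0.01  ] z [0.0392 0.0407 0.0422]
scene carr 436 gx [0.548  0.5724 0.6026] gy [-0.0498 -0.012   0.0063] z [0.0374 0.0404 0.0438]
```

View pics/a1.png

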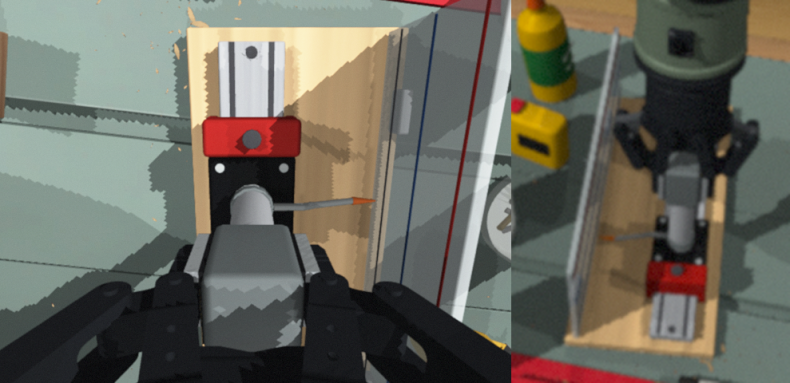

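The carriage is nearly touching the red stop: the black block at y≈157 meets the red edge at y≈155 in the wrist view. I'll nudge it a few mm further.

Emit:
apply_moves:
  series:
    - {"dx": -0.007,"dy": 0.01,"dz": 0,"ax": 0,"ay": 0,"az": 0,"claw": -1}
    - {"dx": -0.01,"dy": 0.013,"dz": 0,"ax": 0,"ay": 0,"az": 0,"claw": -1}
    - {"dx": -0.01,"dy": 0.013,"dz": 0,"ax": 0,"ay": 0,"az": 0,"claw": -1}
    - {"dx": -0.01,"dy": 0.013,"dz": 0,"ax": 0,"ay": 0,"az": 0,"claw": -1}

```text
time: 5.88
tcp_pos: [0.4735, 0.3298, 0.1179]
tool_rot: [0.002, 0.45, 0.893, -0.0]
contact_force: [11.8, -12.7, 16.0]
width: 0.394
grasp_force: 42.4
```

```bash
python3 look.py a2
```

```text
5.875 [0.4734793  0.32978045 0.11791421] [ 11.8 -12.7  16. ] [-3.36 -1.24 -0.01] 0.39396992306979844 42.43569754064083 tcp g 0.5767188976230507 -0.018251235864302884
wrist tip 115 gx [0.6473 0.652  0.661 ] gy [-0.0225 -0.0206 -0.019 ] z [0.0347 0.036  0.0377]
wrist carr 6174 gx [0.5493 0.5754 0.6046] gy [-0.0371 -0.006   0.01  ] z [0.0392 0.0408 0.0423]
scene carr 434 gx [0.548  0.5727 0.6026] gy [-0.0481 -0.0123  0.006 ] z [0.0371 0.0405 0.0437]
```

It's firmly against the stop, with 17 N of push. I'll ease most of that off and pull up.

Emit:
apply_moves:
  series:
    - {"dx": 0.006,"dy": -0.008,"dz": 0,"ax": 0,"ay": 0,"az": 0,"claw": -1}
    - {"dx": 0.006,"dy": -0.008,"dz": 0,"ax": 0,"ay": 0,"az": 0,"claw": -1}
    - {"dx": 0.006,"dy": -0.008,"dz": 0.04,"ax": 0,"ay": 0,"az": 0,"claw": -1}
    - {"dx": 0.006,"dy": -0.008,"dz": 0.08,"ax": 0,"ay": 0,"az": 0,"claw": -1}
    - {"dx": 0.006,"dy": -0.008,"dz": 0.12,"ax": 0,"ay": 0,"az": 0,"claw": -1}
    - {"dx": 0.006,"dy": -0.008,"dz": 0.16,"ax": 0,"ay": 0,"az": 0,"claw": -1}
    - {"dx": 0.006,"dy": -0.008,"dz": 0.16,"ax": 0,"ay": 0,"az": 0,"claw": -1}
  newtons: 60

```text
time: 6.85
tcp_pos: [0.4735, 0.3296, 0.1577]
tool_rot: [0.001, 0.45, 0.893, 0.001]
contact_force: [8.9, -0.3, -2.2]
width: 0.394
grasp_force: 60.6
```

```bash
python3 look.py a3
```

```text
6.85 [0.47345741 0.32957986 0.1576734 ] [ 8.9 -0.3 -2.2] [-0.78 -0.78 -0.28] 0.39360975531560227 60.61161518096924 tcp g 0.5765815459426658 -0.01839905532996977
wrist tip 111 gx [0.6474 0.6515 0.6603] gy [-0.0224 -0.0206 -0.0191] z [0.074  0.076  0.0772]
wrist carr 4983 gx [0.5493 0.5757 0.6047] gy [-0.05   -0.0075  0.0101] z [0.0391 0.0408 0.0424]
scene carr 485 gx [0.548  0.5782 0.6024] gy [-0.0478 -0.0161  0.006 ] z [0.0374 0.0403 0.0433]
```

The sleeve follows: the pointer tip rose from 36 to 76 mm. I'll continue to the second stop.

Emit:
apply_moves:
  series:
    - {"dx": 0,"dy": 0,"dz": 0.04,"ax": 0,"ay": 0,"az": 0,"claw": -1}
    - {"dx": 0,"dy": 0,"dz": 0.08,"ax": 0,"ay": 0,"az": 0,"claw": -1}
    - {"dx": 0,"dy": 0,"dz": 0.12,"ax": 0,"ay": 0,"az": 0,"claw": -1}
    - {"dx": 0,"dy": 0,"dz": 0.15,"ax": 0,"ay": 0,"az": 0,"claw": -1}
    - {"dx": 0,"dy": 0,"dz": 0.164,"ax": 0,"ay": 0,"az": 0,"claw": -1}
    - {"dx": 0,"dy": 0,"dz": 0.164,"ax": 0,"ay": 0,"az": 0,"claw": -1}
    - {"dx": 0,"dy": 0,"dz": 0.164,"ax": 0,"ay": 0,"az": 0,"claw": -1}
    - {"dx": 0,"dy": 0,"dz": 0.164,"ax": 0,"ay": 0,"az": 0,"claw": -1}

```text
time: 7.95
tcp_pos: [0.4733, 0.3295, 0.1981]
tool_rot: [0.001, 0.45, 0.893, 0.0]
contact_force: [9.1, 0.8, -2.0]
width: 0.39
grasp_force: 66.9
```

```bash
python3 look.py a4
```

```text
7.95 [0.47328927 0.32948059 0.19807447] [ 9.1  0.8 -2. ] [-0.82 -0.83 -0.04] 0.3901547420361314 66.94179475307465 tcp g 0.5763873940054351 -0.018378263135234663
wrist tip 23 gx [0.6477 0.6547 0.6614] gy [-0.0229 -0.0218 -0.0204] z [0.1146 0.1158 0.1174]
wrist carr 4050 gx [0.5494 0.5768 0.6046] gy [-0.0453 -0.009   0.0101] z [0.039  0.0408 0.0424]
scene carr 497 gx [0.5481 0.5778 0.6025] gy [-0.0493 -0.0174  0.0053] z [0.0374 0.0405 0.0433]
```

View pics/a4.png

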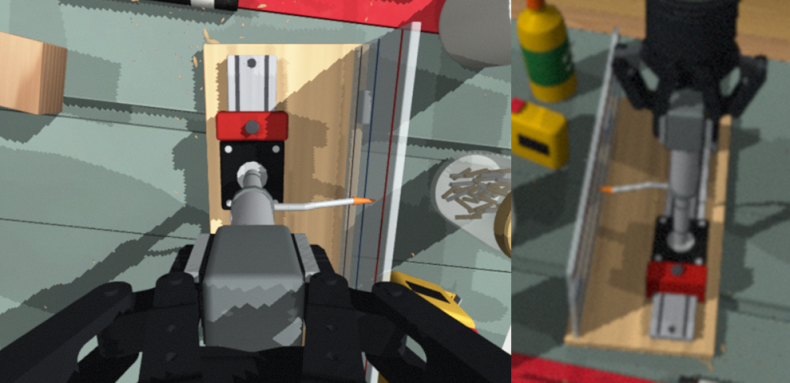

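The pointer tip sits at the red line, around (365,201), 80 mm up. The carriage touches the red stop (250,127), and the fingers still squeeze the grip. I'm handing it in.

```bash
python3 -c "
from rig import *
print(job_done())"
```

```text
the job is handed in; nothing more can be done
None
```

The job is handed in with no verdict shown: the carriage is against the red stop and the sleeve is held with the button squeezed, about 80 mm up at the second stop (by camera), at roughly 8 s of the 32 s limit.

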